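# Run a varnished board under the curing lamp and brake it at the mark

### The job

Push the free-rolling sled from behind so that it runs right through under the yellow curing lamp at 8 cm/s or faster (slower would scorch the varnish), then get in front of it and brake it gently by hand so that its leading buffer comes to rest level with the red mark, short of the yellow end stop. Touch the sled only on its black buffers and never with more than 5 N; they are springy, so a hand that just waits there would throw it back. Keep off the lamp, leave everything else alone, and finish with the sled at rest and the hand clear of it.

Things in the scene. Friction and masses are not known exactly. Their poses are not given: they have to be found in the camera images.
- track: Straight level aluminium bed, 150 mm wide, with two steel rails, fixed on the table. Origin on the table surface under the middle of the lamp; y along the track in the direction of travel (roughly world +y), x across it away from the robot, z up. The bed runs from y = -410 to 590 mm, rail tops are 25 mm high. Place and yaw differ each time.
- lamp: Yellow lamp housing bridging the track at its origin on two dark posts (x = +-105 mm, 22 mm thick), fixed to the track, same origin and axes. Housing 240 mm (x) by 90 mm (y = -45 to 45), underside 94 mm and top 140 mm above the table. The sled with its board (72 mm high) passes below it, an upright gripper does not.
- sled (a joint): Travel of the sled in m, growing in the direction of travel; the sled's middle lies at track y = -0.26 + this value. 0 to 0.05 at the start, at rest behind the lamp. Its tail leaves the lamp at 0.385; it strikes the end stop at 0.73; low rear buffers at -0.03.
- sled_front (a point): Middle of the outer face of the leading black buffer when not pressed, 80 mm ahead of the sled's middle, 41 mm above the table. Each buffer is a bar 120 mm wide, 12 mm thick, from 23 to 59 mm height, on springs (about 150 N/m and 6 N s/m, 20 mm travel) 22 mm off the sled's plate. Too wide to grip: push forwards on the rear buffer, backwards on the leading one.
- sled_back (a point): Middle of the outer face of the rear buffer when not pressed, 80 mm behind the sled's middle, 41 mm high. The sled is a blue steel plate, 140 mm wide and 92 mm long, with a dark board on it. It weighs nominally 3.0 kg in all (+-30 %); it rolls freely, its drag is nominally 0.12 N per m/s plus 0.02 N of dry friction, so once pushed it coasts for many seconds.
- mark: Red block, 50 x 40 x 26 mm, beside the track on the robot's side, with a red line across the bed. Origin on the table surface in the middle of the track's width, on the red line; axes as the track's. 350 to 430 mm beyond the lamp's middle, differs each time. The sled is right when sled_front is level with it along the track.
- stop_face (a point): Centre of the yellow face of the end stop, 41 mm above the table, 550 mm beyond the lamp's middle; the stop is 130 mm wide and 62 mm high.
There are look-alikes about, which are no part of the job. Of the things shaped like the mark, the red one is meant.

How it is judged:
On the way, in this order (a step that is already met when the one before it is completed fails the run):
1. the sled has run out from under the lamp (value of joint sled above 0.385 m).
2. the sled rests with its leading buffer level with the red mark (y of sled_front in the frame of mark between -0.012 and 0.012 m and velocity of joint sled between -0.006 and 0.006 m/s), for 1 s.
At the end, for the whole second after the job is handed in: The leading buffer's face is within 12 mm of the red mark along the track, the sled slower than 6 mm/s, and the hand off it (all of step 2 and contact force between the fingers and sled below 0.2 N); the robot touches nothing.
It fails at once if the sled goes slower than 8 cm/s between having its middle under the lamp's middle and having its tail out of the lamp (value of joint sled between 0.26 and 0.385 m and velocity of joint sled below 0.08 m/s).
It fails at once if the sled strikes the end stop (comes within 8 mm of it) (value of joint sled above 0.722 m).
It fails at once if the hand jolts the sled with more than 5 N (contact force between any of the fingers, the arm and sled above 5 N).
It fails at once if the hand touches the sled or board elsewhere than on the buffers (contact force between any of the fingers, the arm and sled_c0 above 1 N or contact force between any of the fingers, the arm and sled_c1 above 1 N).
It fails at once if the lamp is knocked or something else on the table is disturbed (contact force between any of the fingers, the arm and lamp above 2 N or distance of any of tin, glue, mug, sander, brush, offcut, tape from where it was at the start of the episode above 0.02 m).
It also fails if it takes over 40 s, if anything falls off the work surface, if the arm or the gripper's body presses on something with over 40 N, if the wrist force passes 120 N, or if a joint passes its speed limit or range.

### The arm

A 7-joint arm with a two-finger parallel gripper is mounted at the origin on the work surface. World frame = base frame: x ahead of the robot, y to its left, z up, the work surface at z = 0. Lengths are in m, angles in rad, forces in N, time in s.
With the tool pointing down it reaches from about 0.4 to 0.75 m from the base axis. Payload 19.5 kg.
Tool frame: the origin (TCP) lies at the very end of the fingers, on their centre line; the grasp point (between the pads) lies 19 mm behind it (hold_point_z is the distance from the TCP to the grasp point, in m); z points along the fingers, y is the line along which they close (so a half turn about z gives the same grasp; the last joint's range is limited). The gripper opens to 85 mm and grips with 20 to 120 N. Pads are 22 mm wide; open, the fingers measure 114 mm over their backs; the gripper's body (76 mm by 85 mm) begins 54 mm behind the grasp point. The pads swing forward as they close: fully open they stand 13 mm farther back than shut.
Start: joints at [-1.308, 0.707, -0.028, 1.485, 0.022, 0.951, -0.075], TCP at [0.173, 0.548, 0.231] pointing down, gripper open.
Joint ranges: [-2.71, 2.71], [-0.32, 2.16], [-1.57, 1.52], [0, 2.45], [-1.46, 4.6], [0, 2.02], [-2.83, 2.83]. Speed limits (rad/s): [1.89, 1.89, 2.57, 2.57, 3.01, 3.01, 3.01].

### API

Orientations are given as [roll, pitch, yaw] about the fixed x, y, z axes, in that order (R = Rz(yaw) Ry(pitch) Rx(roll)).
In Python, from cell import read_state, get_image, calibration, finish_job, hold_point_z gives the robot as it stands.
- The arm moves only by the tool apply_moves, never from a script. Its argument "commands" is a list of rows, each an object of numbers: "x", "y", "z": the shift along the tool's x, y, z in mm; "turn": the turn about the tool's z in rad. In form: [{"x": .., "y": .., "z": .., "turn": ..}, ...]. A call has 1 to 5 rows; each row shifts and turns the commanded pose from where the row before left it, along the tool's axes as they then stand; what a row does not reach is not made up. A row lasts 1/12 s, in which the tool goes at most 41.7 mm and 7.16 degrees, less where a joint would pass 70% of its speed; a pose out of reach is approached as far as the arm can. A call is refused whole if a number of a shift passes 41.7 or a number of a turn 0.125, either way. A call with a gripper value outside its range is refused whole. "jaw" is the opening, from -1 (shut) to 1 (fully open), set as the call begins (left out, the last holds). The fingers move at their own pace and stop on an object; "grip_force" is the grip in N (left out, the last holds). Time passes only in rows, so rows that do not move let the fingers close. It gives the time, the measured TCP pose, the force, the opening and the grip force at its end, in the units of the state.
- read_state(): the state, without advancing time (a new reading comes with each control period).
- get_image(name): name is "scene" or "top" or "wrist"; returns (picture, depth): 420x560x3 uint8, blue, green, red; 420x560 float32, m along the optical axis (not along the pixel's ray), 0 where there is no reading.
- calibration(name): a dict with "fx", "fy", "cx", "cy" (pixels), "view" (4x4, takes a point from world to camera coordinates). Camera axes: x right, y up, looking along -z (the intrinsics and any distortion apply to the point x, -y, -z); pixel columns grow to the right and rows downward; lengths in m; the calibration is good to about 2 mm. A picture is of the moment at which its call begins: read the wrist's pose just before it. calibration takes no time and is no camera call; for the wrist camera it gives the pose at the moment of the call.
- finish_job(): hands the job in; it is judged then, once.
The state is a dict: "t": time; "qpos": joint angles; "joint_velocities": joint speeds; "joint_torque": joint torques, N m; "ee_pos": TCP position; "ee_rot": TCP orientation; "ft_force": force on the tool from outside, world axes, zero at the start; "torque": the same for the moment, N m; "opening": finger opening in m; "finger_force": force on a finger pad.
Only numpy, scipy, OpenCV 4.12 (cv2) and the standard library are available. Lean on these libraries where they do the work, as an engineer would, in place of code of your own. Each camera call takes 0.05 s, during which the arm holds its last target. There are 200 camera calls.

## Working session

There is one attempt and no reset: what is moved stays moved. The work goes in short steps, Python scripts to look and compute and a tool call to move; the robot and the scene stay as the last step left them, time stands still between calls to the robot, and variables do not carry over. Pictures are saved under pics/ and viewed, at most 10 in all, crops included, and the job is handed in when it is done.

Besides the shell and the picture viewer there is one more tool, called after "Request:" as name(argument=value, ...), one argument or row to a line, values as JSON. apply_moves: Moves the arm, as the interface text tells. Its arguments: {"type":"object","properties":{"commands":{"type":"array"},"jaw":{"type":"number"},"grip_force":{"type":"number"}},"required":["commands"]}

```bash
ls; mkdir -p pics; python3 - <<'E'
from cell import *
import cv2,numpy as np
s=read_state();print(s)
for n in("scene","top"):
    im,d=get_image(n);cv2.imwrite(f"pics/{n}0.png",im);np.save(f"pics/{n}0d.npy",d)
    c=calibration(n);print(n,c)
E
```

```text
pics
{'t': 0.0, 'qpos': array([-1.30771175,  0.70712889, -0.02763376,  1.48497969,  0.02198672,
        0.95089848, -0.07551809]), 'joint_velocities': array([-1.46834707e-03,  3.43304705e-04,  9.61760254e-05,  1.85888485e-04,
       -4.29731554e-04,  9.12247287e-04, -2.45042220e-04]), 'joint_torque': array([-1.30112867e-04, -8.83236766e+01,  1.23461176e+00, -2.36154217e+01,
        1.69367844e-02,  6.68490306e-03,  5.51332121e-06]), 'ee_pos': array([0.17246244, 0.54825547, 0.23081699]), 'ee_rot': array([-3.14048002e+00,  1.40583451e-05,  2.83679478e+00]), 'ft_force': array([-0.03896704,  0.42064467,  0.27708026]), 'torque': array([ 0.047887  , -0.01758305,  0.02634757]), 'finger_force': 0.0, 'opening': 0.08529218109959914}
scene {'fx': 455.65274268494227, 'fy': 455.65274268494227, 'cx': 286.49424832672264, 'cy': 208.97875736520976, 'view': array([[-0.34949473,  0.93674433, -0.01906563,  0.17609302],
       [-0.68855546, -0.24299019,  0.68326213,  0.41956315],
       [ 0.63540917,  0.25192426,  0.72992421, -1.7428276 ],
       [ 0.        ,  0.        ,  0.        ,  1.        ]])}
top {'fx': 395.2627295537324, 'fy': 395.2627295537324, 'cx': 280.86288026753795, 'cy': 211.78083086236146, 'view': array([[ 0.01689362, -0.99983522,  0.00664379,  0.06349242],
       [ 0.98822623,  0.01770731,  0.1519716 , -0.6702813 ],
       [-0.1520642 ,  0.00399821,  0.98836253, -1.27058496],
       [ 0.        ,  0.        ,  0.        ,  1.        ]])}
```

View pics/scene0.png

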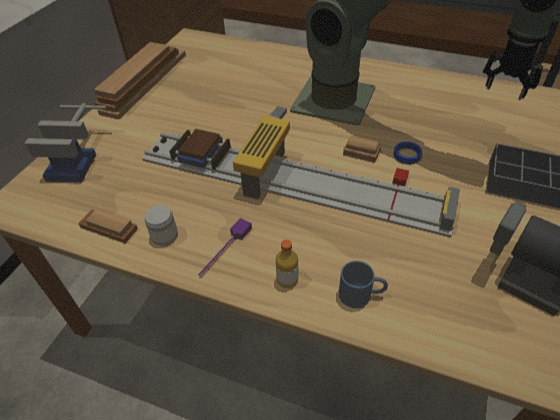

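View pics/top0.png

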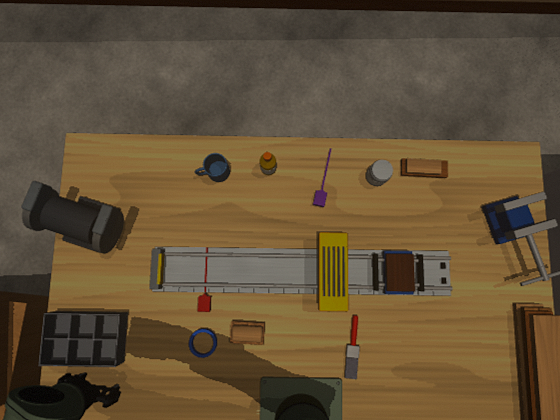

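The scene view shows the sled at about (200,148), left of the yellow lamp at (263,148), with the red mark at (400,177) and the stop at (450,208). In the top view the lamp is at (333,271), the rear and leading buffers at about (420,271) and (376,271), the red line at x≈206 and the stop at (157,269).

```bash
cat > h.py <<'E'
import cv2,numpy as np
from cell import *
def ray(c,uv,z):
    "pixels (n,2) -> world points on plane z"
    uv=np.atleast_2d(uv).astype(float);V=c["view"];R=V[:3,:3];o=-R.T@V[:3,3]
    d=np.c_[(uv[:,0]-c["cx"])/c["fx"],-(uv[:,1]-c["cy"])/c["fy"],-np.ones(len(uv))]@R
    return o+d*((z-o[2])/d[:,2])[:,None]
def blobs(m,amin=15):
    n,l,s,ce=cv2.connectedComponentsWithStats(m.astype(np.uint8));
    return [(s[i],l==i) for i in range(1,n) if s[i,4]>=amin]
E
python3 - <<'E'
from h import *
im=cv2.imread("pics/top0.png");d=np.load("pics/top0d.npy");c=calibration("top");V=c["view"];print("cam",-V[:3,:3].T@V[:3,3])
hsv=cv2.cvtColor(im,cv2.COLOR_BGR2HSV);H,S,Vv=cv2.split(hsv)
v,u=np.mgrid[:420,:560]
P=np.dstack([(u-c["cx"])/c["fx"]*d,-(v-c["cy"])/c["fy"]*d,-d])
W=(P-V[:3,3])@V[:3,:3]
roi=(v>235)&(v<320)&(u>140)&(u<460)
for name,m in(("yellow",(H>22)&(H<34)&(S>190)&(Vv>90)),("red",((H<5)|(H>175))&(S>170)&(Vv>50))):
    for s,k in blobs(m&roi):
        w=W[k];r=cv2.minAreaRect(np.c_[u[k],v[k]].astype(np.float32));print(name,s,r,np.median(w,0).round(4),w[:,2].min(),w[:,2].max())
# profile along the track at several rows (depth heights)
for row in(262,271,280):
    print(row,[(x,round(float(W[row,x,1])*1000),round(float(W[row,x,2])*1000),int(im[row,x].max())) for x in range(366,432,1)])
for col in(180,240,280,300,440):
    print(col,[(y,round(float(W[y,col,0])*1000),round(float(W[y,col,2])*1000),int(im[y,col].max())) for y in list(range(243,256))+list(range(286,300))])
cv2.imwrite("pics/topcrop.png",cv2.resize(im[235:320,140:460],None,fx=2.5,fy=2.5,interpolation=cv2.INTER_CUBIC))
E
```

```text
cam [0.46810646 0.08043091 1.35724046]
yellow [ 320  236   28   75 1487] ((333.5, 273.0), (74.0, 27.0), 90.0) [ 0.4637 -0.0838  0.1363] 0.12802078646157633 1.3572404567534966
yellow [157 254   5  30  86] ((158.96682739257812, 268.497802734375), (2.9268360137939453, 29.201841354370117), 3.814074993133545) [0.4746 0.4661 0.0623] 0.05395975711061714 1.3572404567534966
red [205 257   2  26  28] ((205.5, 269.5), (25.0, 1.0), 90.0) [0.4708 0.3245 0.0135] 0.005338130771191932 0.01970165677236126
red [198 294  13  18 186] ((203.91090393066406, 302.39111328125), (11.641935348510742, 16.915632247924805), 5.710593223571777) [0.3649 0.3222 0.0261] 0.008399423989328577 0.03424343067551265
red [353 316   5   4  17] ((355.0, 317.5), (3.0, 4.0), 90.0) [ 0.3245 -0.1752  0.0179] 0.012447754666200343 0.023826637157212786
262 [(366, -216, 13, 123), (367, -219, 13, 108), (368, -223, 11, 99), (369, -225, 18, 101), (370, -229, 13, 106), (371, -233, 11, 75), (372, -231, 35, 38), (373, -232, 43, 27), (374, -232, 59, 28), (375, -235, 60, 32), (376, -239, 56, 29), (377, -242, 57, 26), (378, -256, 13, 83), (379
[... 6028 characters left out ...]
3, 402, 9, 103), (294, 398, 3, 131), (295, 395, 1, 141), (296, 391, -4, 140), (297, 388, -1, 138), (298, 385, -3, 137), (299, 381, -1, 132)]
440 [(243, 578, 2, 132), (244, 574, 5, 129), (245, 571, 2, 131), (246, 568, -6, 134), (247, 564, 0, 138), (248, 561, -2, 139), (249, 557, 1, 143), (250, 554, 1, 78), (251, 550, 13, 110), (252, 547, 11, 125), (253, 543, 12, 123), (254, 539, 19, 121), (255, 536, 14, 126), (286, 433, 25, 83), (287, 430, 20, 94), (288, 427, 25, 109), (289, 423, 31, 89), (290, 419, 11, 116), (291, 416, 6, 121), (292, 413, 14, 119), (293, 410, 16, 117), (294, 406, 13, 124), (295, 403, 10, 100), (296, 399, -1, 129), (297, 396, 2, 140), (298, 393, -1, 138), (299, 389, -1, 137)]
```

View pics/topcrop.png

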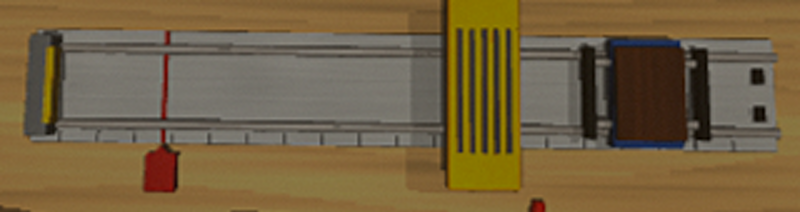

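The enlarged top view shows the red line at crop x≈166, the lamp at 447–521, the leading and rear buffers at 588 and 700 and the stop face at 50. The track is almost exactly along world +y. I'll turn the hand so tool x points along the track and shut the fingers, while refining the measurements.

Request:
apply_moves(
  commands=[
    {"turn": 0.125},
    {"turn": 0.125},
    {"turn": 0.125},
    {"turn": 0.125},
    {"turn": 0.125},
  ],
  jaw=-1,
)

```text
validation failed for argument at $.co...
```

Request:
apply_moves(
  commands=[
    {"turn": 0.125},
    {"turn": 0.125},
    {"turn": 0.125},
    {"turn": 0.125},
    {"turn": 0.125},
  ],
)

```text
validation failed for argument at $.co...
```

```bash
cat >> h.py <<'E'
def cloud(n):
    im,d=get_image(n);c=calibration(n);V=c["view"];v,u=np.mgrid[:420,:560]
    P=np.dstack([(u-c["cx"])/c["fx"]*d,-(v-c["cy"])/c["fy"]*d,-d]);W=(P-V[:3,3])@V[:3,:3];W[d<=0]=9
    return im,W
def sled(n,x0=.475):
    "world y of the sled's middle from the board's top (66..78 mm high)"
    im,W=cloud(n);t=read_state()["t"]
    m=(abs(W[...,0]-x0)<.06)&(W[...,2]>.066)&(W[...,2]<.078)&(im.max(2)<110)&(W[...,1]<.45)&(W[...,1]>-.45)
    m=cv2.morphologyEx(m.astype(np.uint8),cv2.MORPH_CLOSE,np.ones((3,3),np.uint8))
    m=cv2.morphologyEx(m,cv2.MORPH_OPEN,np.ones((3,3),np.uint8))
    b=blobs(m,60)
    if not b: return t,None
    k=max(b,key=lambda q:q[0][4]);w=W[k[1]];w=w[w[:,1]<1];p=np.percentile(w[:,1],[3,97])
    return t,k[0][4],(p.mean()).round(4),(p[1]-p[0]).round(4),np.median(w[:,0]).round(3)
E
python3 - <<'E'
from h import *
print(read_state()["ee_pos"],read_state()["ee_rot"],read_state()["qpos"])
for n in("top","scene","top"): print(n,sled(n))
c=calibration("top")
# red line, block; edges
print("line",ray(c,[[205.5,258],[205.5,270],[205.5,281]],.0135),"block",ray(c,[[203.9,302.4]],.026))
print("lamp",ray(c,[[333.5,236],[333.5,310],[320,273],[347,273]],.138))
print("stop",ray(c,[[158.97,268.5]],.05))
im=cv2.imread("pics/scene0.png");hsv=cv2.cvtColor(im,cv2.COLOR_BGR2HSV);H,S,V=cv2.split(hsv);v,u=np.mgrid[:420,:560]
cs=calibration("scene")
for s,k in blobs(((H<6)|(H>174))&(S>150)&(V>50)&(u>370)&(v<240),8):
    print(s,"plane .0135",ray(cs,np.c_[u[k],v[k]],.0135).mean(0),".026",ray(cs,np.c_[u[k],v[k]],.026).mean(0))
for s,k in blobs((H>22)&(H<34)&(S>180)&(V>80)&(u>200)&(u<470)&(v<230),20): print("yel",s)
E
```

```text
[0.17251727 0.54828358 0.23088228] [-3.14065397e+00  4.61581361e-05  2.83676535e+00] [-1.30767463  0.70703946 -0.02759189  1.48492212  0.02200419  0.95087346
 -0.0754877 ]
top (0.15, np.int32(1043), np.float64(-0.3106), np.float64(0.0845), np.float64(0.476))
scene (0.2, np.int32(690), np.float64(-0.3092), np.float64(0.0853), np.float64(0.481))
top (0.25, np.int32(1042), np.float64(-0.3108), np.float64(0.085), np.float64(0.476))
line [[0.51250718 0.32661677 0.0135    ]
 [0.47246828 0.32478061 0.0135    ]
 [0.43608534 0.3231121  0.0135    ]] block [[0.36702675 0.32293071 0.026     ]]
lamp [[ 0.58279276 -0.08864899  0.138     ]
 [ 0.35958839 -0.08789923  0.138     ]
 [ 0.46892423 -0.04705818  0.138     ]
 [ 0.47031656 -0.12949799  0.138     ]]
stop [[0.47462393 0.47018646 0.05      ]]
[394 168  15  14 143] plane .0135 [0.35158757 0.32561656 0.0135    ] .026 [0.36576573 0.32626301 0.026     ]
[391 191   6  18  22] plane .0135 [0.46743373 0.32627125 0.0135    ] .026 [0.48012717 0.32690931 0.026     ]
```

Request:
apply_moves(
  commands=[
    {"x": 0, "y": 0, "z": 0, "turn": 0.125},
    {"x": 0, "y": 0, "z": 0, "turn": 0.125},
    {"x": 0, "y": 0, "z": 0, "turn": 0.125},
    {"x": 0, "y": 0, "z": 0, "turn": 0.125},
    {"x": 0, "y": 0, "z": 0, "turn": 0.125},
  ],
  jaw=-1,
)

```text
t: 0.67
ee_pos: [0.1725, 0.5485, 0.2312]
ee_rot: [-3.141, 0.0, 2.206]
ft_force: [-0.6, 1.0, 0.5]
opening: 0.0254
finger_force: 0.0
```

Request:
apply_moves(
  commands=[
    {"x": 0, "y": 0, "z": 0, "turn": 0.125},
    {"x": 0, "y": 0, "z": 0, "turn": 0.125},
    {"x": 0, "y": 0, "z": 0, "turn": 0.125},
    {"x": 0, "y": 0, "z": 0, "turn": 0.125},
    {"x": 0, "y": 0, "z": 0, "turn": 0.125},
  ],
)

```text
t: 1.08
ee_pos: [0.1725, 0.5484, 0.2312]
ee_rot: [-3.141, 0.0, 1.581]
ft_force: [1.0, -1.2, 0.7]
opening: -0.0
finger_force: 0.0
```

Request:
apply_moves(
  commands=[
    {"x": -25, "y": 30, "z": 0, "turn": 0.01},
    {"x": -25, "y": 30, "z": 0, "turn": 0},
    {"x": -25, "y": 30, "z": 0, "turn": 0},
    {"x": -25, "y": 30, "z": 0, "turn": 0},
    {"x": -25, "y": 30, "z": 0, "turn": 0},
  ],
)

```text
t: 1.5
ee_pos: [0.3246, 0.4234, 0.2313]
ee_rot: [-3.142, 0.0, 1.577]
ft_force: [1.7, 0.4, -0.0]
opening: 0.0002
finger_force: 0.0
```

Request:
apply_moves(
  commands=[
    {"x": -25, "y": 30, "z": 0, "turn": 0},
    {"x": -25, "y": 30, "z": 0, "turn": 0},
    {"x": -25, "y": 30, "z": 0, "turn": 0},
    {"x": -25, "y": 30, "z": 0, "turn": 0},
    {"x": -25, "y": 30, "z": 0, "turn": 0},
  ],
)

```text
t: 1.92
ee_pos: [0.4755, 0.2991, 0.2313]
ee_rot: [-3.141, -0.0, 1.577]
ft_force: [0.1, 1.2, 0.4]
opening: 0.0001
finger_force: 0.0
```

Request:
apply_moves(
  commands=[
    {"x": -40, "y": 0, "z": 0, "turn": 0},
    {"x": -40, "y": 0, "z": 0, "turn": 0},
    {"x": -40, "y": 0, "z": 0, "turn": 0},
    {"x": -40, "y": 0, "z": 0, "turn": 0},
    {"x": -40, "y": 0, "z": 0, "turn": 0},
  ],
)

```text
t: 2.33
ee_pos: [0.4751, 0.0988, 0.2313]
ee_rot: [3.142, 0.0, 1.577]
ft_force: [2.0, -0.6, -0.2]
opening: 0.0
finger_force: 0.0
```

Request:
apply_moves(
  commands=[
    {"x": -40, "y": 0, "z": 0, "turn": 0},
    {"x": -40, "y": 0, "z": 0, "turn": 0},
    {"x": -40, "y": 0, "z": 0, "turn": 0},
    {"x": -40, "y": 0, "z": 0, "turn": 0},
    {"x": -40, "y": 0, "z": 0, "turn": 0},
  ],
)

```text
t: 2.75
ee_pos: [0.4763, -0.1013, 0.2314]
ee_rot: [3.141, -0.0, 1.577]
ft_force: [1.6, -0.4, -0.0]
opening: -0.0001
finger_force: 0.0
```

Request:
apply_moves(
  commands=[
    {"x": -40, "y": 0, "z": 0, "turn": 0},
    {"x": -40, "y": 0, "z": 0, "turn": 0},
    {"x": -40, "y": 0, "z": 0, "turn": 0},
    {"x": -40, "y": 0, "z": 0, "turn": 0},
    {"x": -40, "y": 0, "z": 0, "turn": 0},
  ],
)

```text
t: 3.17
ee_pos: [0.4774, -0.3015, 0.2314]
ee_rot: [3.142, -0.0, 1.577]
ft_force: [1.1, -0.8, 0.6]
opening: -0.0001
finger_force: 0.0
```

Request:
apply_moves(
  commands=[
    {"x": -40, "y": 0, "z": 0, "turn": 0.005},
    {"x": -40, "y": 0, "z": 0, "turn": 0},
    {"x": -40, "y": 0, "z": 0, "turn": 0},
    {"x": -10, "y": 0, "z": 25, "turn": 0},
    {"x": 0, "y": 0, "z": 40, "turn": 0},
  ],
)

```text
t: 3.58
ee_pos: [0.4778, -0.434, 0.1677]
ee_rot: [3.138, 0.005, 1.568]
ft_force: [1.3, 0.5, -0.9]
opening: 0.0002
finger_force: 0.0
```

Request:
apply_moves(
  commands=[
    {"x": 0, "y": 0, "z": 40, "turn": 0},
    {"x": 0, "y": 0, "z": 40, "turn": 0},
    {"x": 0, "y": 0, "z": 30, "turn": 0},
    {"x": 0, "y": 0, "z": 20, "turn": 0},
    {"x": 0, "y": 0, "z": 0, "turn": 0},
  ],
)

```text
t: 4.0
ee_pos: [0.4766, -0.4279, 0.0322]
ee_rot: [-3.137, -0.004, 1.572]
ft_force: [-0.2, 0.8, 0.1]
opening: -0.0001
finger_force: 0.0
```

```bash
python3 - <<'E'
from h import *
print(read_state()["ee_pos"],read_state()["ft_force"])
im,_=get_image("scene");cv2.imwrite("pics/s1.png",cv2.resize(im[90:230,120:340],None,fx=3,fy=3))
for n in("top","scene"): print(n,sled(n))
E
```

```text
[ 0.47662752 -0.42793902  0.03220129] [-0.18447689  0.82907525  0.07108274]
top (4.1, np.int32(1051), np.float64(-0.3102), np.float64(0.0853), np.float64(0.476))
scene (4.15, np.int32(696), np.float64(-0.3092), np.float64(0.0849), np.float64(0.481))
```

View pics/s1.png

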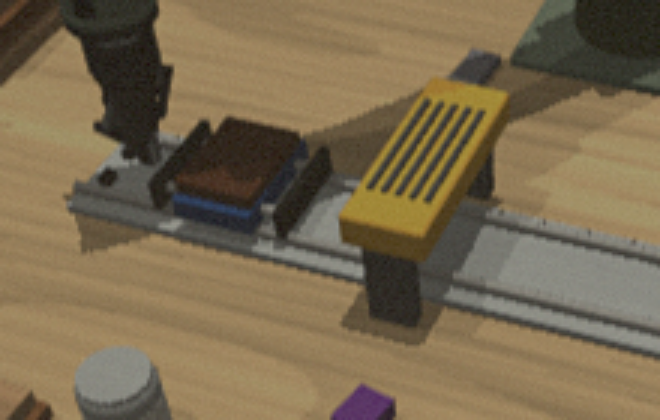

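The closed finger stands upright behind the rear buffer (crop (150,150) against the buffer at about (180,165)), clear of everything else. Starting the push with a smooth ramp.

Request:
apply_moves(
  commands=[
    {"x": 5, "y": 0, "z": 0, "turn": 0},
    {"x": 5, "y": 0, "z": 0, "turn": 0},
    {"x": 5, "y": 0, "z": 0, "turn": 0},
    {"x": 4, "y": 0, "z": 0, "turn": 0},
    {"x": 3, "y": 0, "z": 0, "turn": 0},
  ],
)

```text
t: 4.57
ee_pos: [0.4785, -0.4067, 0.0368]
ee_rot: [3.141, 0.0, 1.572]
ft_force: [0.4, 0.4, 0.1]
opening: -0.0001
finger_force: 0.0
```

Request:
apply_moves(
  commands=[
    {"x": 2.5, "y": 0, "z": 0, "turn": 0},
    {"x": 3, "y": 0, "z": 0, "turn": 0},
    {"x": 3.5, "y": 0, "z": 0, "turn": 0},
    {"x": 4, "y": 0, "z": 0, "turn": 0},
    {"x": 4.7, "y": 0, "z": 0, "turn": 0},
  ],
)

```text
t: 4.98
ee_pos: [0.4781, -0.3895, 0.0363]
ee_rot: [-3.142, 0.0, 1.572]
ft_force: [0.2, -0.1, 0.4]
opening: -0.0001
finger_force: 0.3
```

Request:
apply_moves(
  commands=[
    {"x": 5.4, "y": 0, "z": 0, "turn": 0},
    {"x": 6.1, "y": 0, "z": 0, "turn": 0},
    {"x": 6.8, "y": 0, "z": 0, "turn": 0},
    {"x": 7.5, "y": 0, "z": 0, "turn": 0},
    {"x": 8.2, "y": 0, "z": 0, "turn": 0},
  ],
)

```text
t: 5.4
ee_pos: [0.4781, -0.3549, 0.0363]
ee_rot: [-3.141, -0.0, 1.572]
ft_force: [0.4, 0.9, -0.2]
opening: 0.0001
finger_force: 0.0
```

```bash
python3 - <<'E'
from h import *
print(read_state()["t"],read_state()["ee_pos"])
for n in("top","scene"): print(n,sled(n))
E
```

```text
5.4 [ 0.47807433 -0.35487869  0.03632765]
top (5.45, np.int32(1037), np.float64(-0.2616), np.float64(0.0851), np.float64(0.476))
scene (5.5, np.int32(707), np.float64(-0.255), np.float64(0.0857), np.float64(0.481))
```

Request:
apply_moves(
  commands=[
    {"x": 14, "y": 0, "z": 0, "turn": 0},
    {"x": 13, "y": 0, "z": 0, "turn": 0},
    {"x": 11.5, "y": 0, "z": 0, "turn": 0},
    {"x": 11.5, "y": 0, "z": 0, "turn": 0},
    {"x": 11.5, "y": 0, "z": 0, "turn": 0},
  ],
)

```text
t: 5.92
ee_pos: [0.478, -0.2935, 0.0364]
ee_rot: [-3.142, 0.0, 1.572]
ft_force: [-0.7, -0.3, 0.0]
opening: 0.0002
finger_force: 0.3
```

Request:
apply_moves(
  commands=[
    {"x": 11.5, "y": 0, "z": 0, "turn": 0},
    {"x": 11.5, "y": 0, "z": 0, "turn": 0},
    {"x": 11.5, "y": 0, "z": 0, "turn": 0},
  ],
)

```text
t: 6.17
ee_pos: [0.4781, -0.2586, 0.0364]
ee_rot: [3.142, 0.0, 1.572]
ft_force: [0.7, 0.2, -0.6]
opening: 0.0002
finger_force: 0.0
```

```bash
python3 - <<'E'
from h import *
print(read_state()["t"],read_state()["ee_pos"])
print(sled("top"));print(sled("top"))
E
```

```text
6.1667 [ 0.47806622 -0.25859643  0.03636513]
(6.2167, np.int32(749), np.float64(-0.175), np.float64(0.0616), np.float64(0.474))
(6.2667, np.int32(662), np.float64(-0.1713), np.float64(0.0547), np.float64(0.476))
```

Request:
apply_moves(
  commands=[
    {"x": -4, "y": 0, "z": -40, "turn": 0},
    {"x": 0, "y": 0, "z": -40, "turn": 0},
    {"x": 0, "y": 0, "z": -40, "turn": 0},
    {"x": 10, "y": 0, "z": -38, "turn": 0},
    {"x": 38, "y": 0, "z": -10, "turn": 0},
  ],
)

```text
t: 6.68
ee_pos: [0.4785, -0.2207, 0.2093]
ee_rot: [3.135, 0.006, 1.565]
ft_force: [1.4, -0.8, 0.3]
opening: 0.0001
finger_force: 0.0
```

Request:
apply_moves(
  commands=[
    {"x": 41, "y": 0, "z": 0, "turn": 0},
    {"x": 41, "y": 0, "z": 0, "turn": 0},
    {"x": 41, "y": 0, "z": 0, "turn": 0},
    {"x": 41, "y": 0, "z": 0, "turn": 0},
    {"x": 41, "y": 0, "z": 0, "turn": 0},
  ],
)

```text
t: 7.1
ee_pos: [0.4775, -0.0091, 0.2045]
ee_rot: [3.141, 0.0, 1.571]
ft_force: [1.4, -0.2, -0.5]
opening: -0.0004
finger_force: 0.0
```

Request:
apply_moves(
  commands=[
    {"x": 41, "y": 0, "z": 0, "turn": 0},
    {"x": 40, "y": 0, "z": 10, "turn": 0},
    {"x": 40, "y": 0, "z": 10, "turn": 0},
    {"x": 39, "y": 0, "z": 12, "turn": 0},
    {"x": 38, "y": 0, "z": 15, "turn": 0},
  ],
)

```text
t: 7.52
ee_pos: [0.4776, 0.1894, 0.1573]
ee_rot: [3.14, -0.0, 1.572]
ft_force: [1.0, -0.1, 0.6]
opening: 0.0006
finger_force: 0.0
```

```bash
python3 - <<'E'
from h import *
print(read_state()["t"],read_state()["ee_pos"])
print(sled("scene"));print(sled("top"))
E
```

```text
7.5167 [0.47759581 0.1893663  0.15725227]
(7.5667, np.int32(822), np.float64(0.0485), np.float64(0.0845), np.float64(0.481))
(7.6167, np.int32(1046), np.float64(0.0536), np.float64(0.0856), np.float64(0.476))
```

```bash
cat > sim.py <<'E'
import numpy as np
def sim(rows,front,v,face,m=3.,lag=.0,dt=1e-3,drag=.12,dry=.02):
    out=[];s=front;Fm=0;c=0.
    for r in rows:
        vh=r/1000*12
        for _ in range(83):
            face+=vh*dt;p=max(0,s-face); F=max(0,150*p+6*(v-vh)) if p>0 else 0
            Fm=max(Fm,F);a=-(F+drag*v+dry*np.sign(v))/m;v+=a*dt;s+=v*dt
        out.append((round(s*1000),round(face*1000),round(v*1000)))
    return Fm,out
if __name__=="__main__":
    d=[4,5,6,9,12];b=[12,11.5,11,10.5,10,9,8,7,6,5]
    for m in(2.1,3,3.9):
        for f0,v in((.141,.147),(.145,.155),(.137,.140)):
            F,o=sim(d+b,f0,v,.178,m);print(m,f0,v,round(F,2),o[2],o[4:])
E
python3 sim.py
```

```text
2.1 0.141 0.147 0.95 (177, 193, 143) [(200, 214, 140), (212, 226, 138), (223, 237, 137), (235, 248, 135), (246, 259, 134), (257, 269, 132), (268, 278, 131), (279, 286, 130), (289, 293, 128), (300, 299, 122), (309, 303, 89)]
2.1 0.145 0.155 0.74 (183, 193, 150) [(208, 214, 147), (220, 226, 146), (232, 237, 144), (244, 248, 143), (256, 259, 142), (267, 269, 140), (279, 278, 134), (289, 286, 111), (297, 293, 82), (303, 299, 55), (306, 303, 36)]
2.1 0.137 0.14 0 (171, 193, 136) [(194, 214, 133), (205, 226, 131), (215, 237, 130), (226, 248, 129), (237, 259, 127), (247, 269, 126), (258, 278, 124), (268, 286, 123), (278, 293, 122), (288, 299, 120), (298, 303, 119)]
3 0.141 0.147 1.27 (177, 193, 144) [(201, 214, 142), (213, 226, 141), (224, 237, 140), (236, 248, 139), (247, 259, 138), (259, 269, 137), (270, 278, 136), (281, 286, 135), (292, 293, 134), (303, 299, 115), (311, 303, 82)]
3 0.145 0.155 0.94 (183, 193, 152) [(208, 214, 150), (221, 226, 149), (233, 237, 148), (245, 248, 147), (257, 259, 146), (269, 269, 143), (281, 278, 130), (291, 286, 108), (298, 293, 83), (304, 299, 58), (308, 3
[... 197 characters left out ...]
2, 299, 126), (302, 303, 125)]
3.9 0.141 0.147 1.51 (177, 193, 145) [(201, 214, 143), (213, 226, 142), (225, 237, 141), (236, 248, 141), (248, 259, 140), (260, 269, 139), (271, 278, 138), (283, 286, 138), (294, 293, 134), (304, 299, 115), (313, 303, 84)]
3.9 0.145 0.155 1.15 (183, 193, 153) [(208, 214, 151), (221, 226, 150), (233, 237, 149), (246, 248, 148), (258, 259, 148), (270, 269, 143), (282, 278, 130), (292, 286, 110), (300, 293, 87), (306, 299, 62), (310, 303, 40)]
3.9 0.137 0.14 0.47 (172, 193, 138) [(194, 214, 136), (206, 226, 135), (217, 237, 135), (228, 248, 134), (239, 259, 133), (250, 269, 132), (261, 278, 132), (272, 286, 131), (283, 293, 130), (293, 299, 129), (304, 303, 128)]
```

Request:
apply_moves(
  commands=[
    {"x": 6, "y": 0, "z": 30, "turn": 0},
    {"x": 6, "y": 0, "z": 35, "turn": 0},
    {"x": 7, "y": 0, "z": 30, "turn": 0},
    {"x": 10, "y": 0, "z": 18, "turn": 0},
    {"x": 12, "y": 0, "z": 6, "turn": 0},
  ],
)

```text
t: 8.03
ee_pos: [0.477, 0.2273, 0.0359]
ee_rot: [-3.139, 0.002, 1.57]
ft_force: [-0.1, 0.6, -0.7]
opening: 0.0004
finger_force: 0.0
```

```bash
python3 - <<'E'
from h import *
s=read_state();t0=s["t"];p=s["ee_pos"];print(t0,p)
r=sled("scene");print(r)
from sim import sim
if r[1]:
    f=r[2]-.001+.08; v=(f-.1336)/(t0-7.5667);print("front",f,"v",v,"gap",p[1]-.011-f)
    for b in([10,10,9,9,8,7,6,5,4,3,2.5,2,2,2,2],[11,10,9,8,7,6,5.5,5,4,3,2,2,2,2,2],[9,8.5,8,7,6,5.5,5,4.5,4,3,2,2,2,2,2]):
        for m in(2.1,3,3.9):
            F,o=sim(b,f+v*.05,v,p[1]-.011,m);print(m,round(F,2),o)
E
```

```text
8.0333 [0.47697941 0.22733745 0.035892  ]
(8.0833, np.int32(864), np.float64(0.1218), np.float64(0.0842), np.float64(0.481))
front 0.2008 v 0.14402057436776666 gap 0.015537446447045161
2.1 0.77 [(220, 226, 143), (232, 236, 141), (243, 245, 140), (255, 254, 136), (265, 262, 116), (274, 269, 87), (280, 275, 58), (283, 280, 36), (286, 284, 24), (288, 287, 20), (289, 290, 19), (291, 292, 18), (292, 294, 17), (294, 296, 16), (295, 298, 15)]
3 1.03 [(220, 226, 143), (232, 236, 142), (243, 245, 141), (255, 254, 138), (266, 262, 121), (275, 269, 96), (282, 275, 67), (286, 280, 41), (289, 284, 21), (290, 287, 9), (290, 290, 5), (291, 292, 4), (291, 294, 4), (291, 296, 3), (291, 298, 3)]
3.9 1.31 [(220, 226, 143), (232, 236, 142), (244, 245, 142), (255, 254, 139), (266, 262, 125), (276, 269, 103), (283, 275, 76), (288, 280, 49), (291, 284, 25), (293, 287, 6), (293, 290, -4), (292, 292, -6), (292, 294, -5), (291, 296, -5), (291, 298, -4)]
2.1 0.91 [(220, 227, 143), (232, 237, 141), (243, 246, 140), (255, 254, 136), (265, 261, 111), (273, 267, 75), (278, 273, 43), (280, 278, 25), (282, 282, 20),
[... 650 characters left out ...]
2, 134), (253, 249, 106), (260, 255, 69), (265, 260, 39), (267, 265, 25), (269, 270, 23), (271, 274, 22), (273, 277, 21), (275, 279, 20), (276, 281, 19), (278, 283, 18), (279, 285, 17), (281, 287, 16)]
3 1.19 [(220, 225, 143), (232, 234, 142), (243, 242, 136), (254, 249, 114), (262, 255, 82), (267, 260, 50), (271, 265, 27), (272, 270, 15), (273, 274, 13), (274, 277, 13), (275, 279, 12), (276, 281, 11), (277, 283, 11), (278, 285, 10), (279, 287, 10)]
3.9 1.43 [(220, 225, 143), (232, 234, 142), (244, 242, 138), (254, 249, 120), (263, 255, 92), (269, 260, 61), (273, 265, 34), (275, 270, 15), (276, 274, 7), (277, 277, 5), (277, 279, 5), (277, 281, 4), (278, 283, 4), (278, 285, 3), (278, 287, 3)]
```

Request:
apply_moves(
  commands=[
    {"x": 10, "y": 0, "z": 0, "turn": 0},
    {"x": 10, "y": 0, "z": 0, "turn": 0},
    {"x": 9.5, "y": 0, "z": 0, "turn": 0},
    {"x": 9.5, "y": 0, "z": 0, "turn": 0},
    {"x": 8.5, "y": 0, "z": 0, "turn": 0},
  ],
)

```text
t: 8.5
ee_pos: [0.4777, 0.2772, 0.039]
ee_rot: [3.141, -0.001, 1.572]
ft_force: [0.2, 0.5, 0.1]
opening: -0.0001
finger_force: 0.0
```

Request:
apply_moves(
  commands=[
    {"x": 8, "y": 0, "z": 0, "turn": 0},
    {"x": 7, "y": 0, "z": 0, "turn": 0},
    {"x": 6.5, "y": 0, "z": 0, "turn": 0},
    {"x": 5.5, "y": 0, "z": 0, "turn": 0},
    {"x": 5, "y": 0, "z": 0, "turn": 0},
  ],
)

```text
t: 8.92
ee_pos: [0.4775, 0.3083, 0.0383]
ee_rot: [-3.142, 0.0, 1.572]
ft_force: [-0.5, 0.6, 0.9]
opening: -0.0001
finger_force: 0.3
```

```bash
python3 - <<'E'
from h import *
s=read_state();t0=s["t"];p=s["ee_pos"];print(t0,p,s["ft_force"])
print(sled("scene"));print(sled("scene"))
E
```

```text
8.9167 [0.47745165 0.30831315 0.03828787] [-0.54172949  0.58350703  0.93717335]
(8.9667, np.int32(917), np.float64(0.2251), np.float64(0.0846), np.float64(0.48))
(9.0167, np.int32(913), np.float64(0.2264), np.float64(0.0842), np.float64(0.48))
```

Request:
apply_moves(
  commands=[
    {"x": 25, "y": 0, "z": 0, "turn": 0},
    {"x": 10, "y": 0, "z": 0, "turn": 0},
  ],
)

```text
t: 9.18
ee_pos: [0.4772, 0.3446, 0.0383]
ee_rot: [-3.141, -0.001, 1.572]
ft_force: [-0.6, 1.6, 0.1]
opening: -0.0
finger_force: 0.0
```

```bash
python3 - <<'E'
from h import *
s=read_state();t0=s["t"];p=s["ee_pos"];print(t0,p,s["ft_force"])
print(*[sled("scene")[:3:2] for _ in range(6)],sled("top"))
E
```

```text
9.1833 [0.4772008  0.34462428 0.03827687] [-0.61092494  1.6379947   0.11391877]
(9.2333, np.float64(0.2256)) (9.2833, np.float64(0.2252)) (9.3333, np.float64(0.2252)) (9.3833, np.float64(0.2248)) (9.4333, np.float64(0.2246)) (9.4833, np.float64(0.2244)) (9.5333, np.int32(1055), np.float64(0.2227), np.float64(0.0847), np.float64(0.474))
```

Request:
apply_moves(
  commands=[
    {"x": 0, "y": 0, "z": -40, "turn": 0},
    {"x": -10, "y": 0, "z": -40, "turn": 0},
    {"x": -40, "y": 0, "z": -10, "turn": 0},
    {"x": -40, "y": 0, "z": 0, "turn": 0},
    {"x": -40, "y": 0, "z": 0, "turn": 0},
  ],
)

```text
t: 9.95
ee_pos: [0.4774, 0.211, 0.1292]
ee_rot: [3.14, -0.0, 1.572]
ft_force: [1.0, 0.0, 0.1]
opening: -0.0002
finger_force: 0.0
```

Request:
apply_moves(
  commands=[
    {"x": -40, "y": 0, "z": 0, "turn": 0},
    {"x": -40, "y": 0, "z": 0, "turn": 0},
    {"x": -30, "y": 0, "z": 0, "turn": 0},
    {"x": 0, "y": 0, "z": 30, "turn": 0},
    {"x": 0, "y": 0, "z": 40, "turn": 0},
  ],
)

```text
t: 10.37
ee_pos: [0.4792, 0.1007, 0.0598]
ee_rot: [3.136, -0.0, 1.568]
ft_force: [1.0, 1.0, -1.1]
opening: -0.0
finger_force: 0.0
```

Request:
apply_moves(
  commands=[
    {"x": 0, "y": 0, "z": 15, "turn": 0},
    {"x": 0, "y": 0, "z": 5, "turn": 0},
    {"x": 0, "y": 0, "z": 0, "turn": 0},
  ],
)

```text
t: 10.62
ee_pos: [0.4773, 0.1022, 0.0378]
ee_rot: [-3.14, 0.001, 1.571]
ft_force: [0.2, -0.4, 0.8]
opening: 0.0001
finger_force: 0.0
```

```bash
python3 - <<'E'
from h import *
s=read_state();t0=s["t"];p=s["ee_pos"];print(t0,p,s["ft_force"])
print(*[sled("scene")[:3:2] for _ in range(4)],sled("top"))
E
```

```text
10.6167 [0.47725409 0.10216087 0.03778485] [ 0.19295128 -0.44675286  0.75991187]
(10.6667, np.float64(0.2234)) (10.7167, np.float64(0.2231)) (10.7667, np.float64(0.2232)) (10.8167, np.float64(0.2233)) (10.8667, np.int32(668), np.float64(0.2279), np.float64(0.0744), np.float64(0.493))
```

Request:
apply_moves(
  commands=[
    {"x": 6, "y": 0, "z": 0, "turn": 0},
    {"x": 6, "y": 0, "z": 0, "turn": 0},
    {"x": 5, "y": 0, "z": 0, "turn": 0},
    {"x": 4, "y": 0, "z": 0, "turn": 0},
    {"x": 2, "y": 0, "z": 0, "turn": 0},
  ],
)

```text
t: 11.28
ee_pos: [0.4776, 0.1268, 0.0383]
ee_rot: [3.142, -0.0, 1.573]
ft_force: [-0.9, 1.0, -0.8]
opening: -0.0002
finger_force: 0.0
```

Request:
apply_moves(
  commands=[
    {"x": 1, "y": 0, "z": 0, "turn": 0},
    {"x": 1, "y": 0, "z": 0, "turn": 0},
    {"x": 1, "y": 0, "z": 0, "turn": 0},
    {"x": 1, "y": 0, "z": 0, "turn": 0},
    {"x": 1, "y": 0, "z": 0, "turn": 0},
  ],
)

```text
t: 11.7
ee_pos: [0.4777, 0.1307, 0.0383]
ee_rot: [-3.142, 0.0, 1.572]
ft_force: [-0.2, -1.0, 0.7]
opening: 0.0001
finger_force: 0.1
```

Request:
apply_moves(
  commands=[
    {"x": 1, "y": 0, "z": 0, "turn": 0},
    {"x": 1, "y": 0, "z": 0, "turn": 0},
    {"x": 1, "y": 0, "z": 0, "turn": 0},
    {"x": 1, "y": 0, "z": 0, "turn": 0},
    {"x": 1, "y": 0, "z": 0, "turn": 0},
  ],
)

```text
t: 12.12
ee_pos: [0.4776, 0.1359, 0.0383]
ee_rot: [-3.142, 0.0, 1.572]
ft_force: [0.3, -1.1, 0.5]
opening: 0.0001
finger_force: 0.0
```

```bash
python3 - <<'E'
from h import *
s=read_state();t0=s["t"];p=s["ee_pos"];print(t0,p,s["ft_force"])
print(*[sled("scene")[:3:2] for _ in range(3)])
E
```

```text
12.1167 [0.47764083 0.13588096 0.03830166] [ 0.31211399 -1.13452891  0.47390814]
(12.1667, np.float64(0.23)) (12.2167, np.float64(0.2307)) (12.2667, np.float64(0.2317))
```

Request:
apply_moves(
  commands=[
    {"x": -4, "y": 0, "z": 0, "turn": 0},
    {"x": 0, "y": 0, "z": 0, "turn": 0},
    {"x": 0, "y": 0, "z": 0, "turn": 0},
    {"x": 0, "y": 0, "z": 0, "turn": 0},
    {"x": 0, "y": 0, "z": 0, "turn": 0},
  ],
)

```text
t: 12.68
ee_pos: [0.4776, 0.1318, 0.0383]
ee_rot: [-3.142, 0.0, 1.572]
ft_force: [-0.8, -0.4, 0.6]
opening: -0.0003
finger_force: 0.0
```

```bash
python3 - <<'E'
from h import *
print(*[sled("scene")[:3:2] for _ in range(6)])
E
```

```text
(12.7333, np.float64(0.2392)) (12.7833, np.float64(0.24)) (12.8333, np.float64(0.2407)) (12.8833, np.float64(0.2416)) (12.9333, np.float64(0.2422)) (12.9833, np.float64(0.2427))
```

Request:
apply_moves(
  commands=[
    {"x": -3, "y": 0, "z": -40, "turn": 0},
    {"x": 0, "y": 0, "z": -40, "turn": 0},
    {"x": 40, "y": 0, "z": -10, "turn": 0},
    {"x": 41, "y": 0, "z": 0, "turn": 0},
    {"x": 41, "y": 0, "z": 0, "turn": 0},
  ],
)

```text
t: 13.4
ee_pos: [0.4776, 0.2526, 0.1295]
ee_rot: [3.14, -0.001, 1.571]
ft_force: [0.3, -0.4, -0.8]
opening: -0.0001
finger_force: 0.0
```

Request:
apply_moves(
  commands=[
    {"x": 41, "y": 0, "z": 0, "turn": 0},
    {"x": 41, "y": 0, "z": 0, "turn": 0},
    {"x": 41, "y": 0, "z": 10, "turn": 0},
    {"x": 0, "y": 0, "z": 40, "turn": 0},
    {"x": 0, "y": 0, "z": 38, "turn": 0},
  ],
)

```text
t: 13.82
ee_pos: [0.4768, 0.376, 0.0395]
ee_rot: [3.14, -0.002, 1.576]
ft_force: [0.1, -0.2, -0.1]
opening: -0.0
finger_force: 0.0
```

```bash
python3 - <<'E'
from h import *
print(read_state()["t"],read_state()["ee_pos"])
print(*[sled("scene")[:3:2] for _ in range(4)],sled("top"))
E
```

```text
13.8167 [0.47678    0.37603066 0.03954036]
(13.8667, np.float64(0.2508)) (13.9167, np.float64(0.2512)) (13.9667, np.float64(0.2513)) (14.0167, np.float64(0.252)) (14.0667, np.int32(1058), np.float64(0.2506), np.float64(0.0848), np.float64(0.474))
```

Request:
apply_moves(
  commands=[
    {"x": -6, "y": 0, "z": 0, "turn": 0},
    {"x": -6, "y": 0, "z": 0, "turn": 0},
    {"x": -6, "y": 0, "z": 0, "turn": 0},
    {"x": -4, "y": 0, "z": 0, "turn": 0},
    {"x": -2, "y": 0, "z": 0, "turn": 0},
  ],
)

```text
t: 14.48
ee_pos: [0.4778, 0.3483, 0.041]
ee_rot: [3.141, -0.0, 1.571]
ft_force: [-0.7, -0.4, 1.0]
opening: -0.0001
finger_force: 0.0
```

```bash
python3 - <<'E'
from h import *
print(read_state()["t"],read_state()["ee_pos"])
print(*[sled("scene")[:3:2] for _ in range(5)],sled("top"))
E
```

```text
14.4833 [0.47779212 0.34834784 0.04097365]
(14.5333, np.float64(0.2526)) (14.5833, np.float64(0.253)) (14.6333, np.float64(0.253)) (14.6833, np.float64(0.2531)) (14.7333, np.float64(0.2531)) (14.7833, np.int32(1056), np.float64(0.2519), np.float64(0.0846), np.float64(0.476))
```

Request:
apply_moves(
  commands=[
    {"x": -1.5, "y": 0, "z": 0, "turn": 0},
    {"x": -1, "y": 0, "z": 0, "turn": 0},
    {"x": -0.5, "y": 0, "z": 0, "turn": 0},
    {"x": -0.5, "y": 0, "z": 0, "turn": 0},
    {"x": -0.5, "y": 0, "z": 0, "turn": 0},
  ],
)

```text
t: 15.2
ee_pos: [0.4774, 0.3452, 0.0404]
ee_rot: [-3.142, 0.0, 1.572]
ft_force: [-0.0, -0.2, 0.2]
opening: 0.0
finger_force: 0.0
```

Request:
apply_moves(
  commands=[
    {"x": -0.5, "y": 0, "z": 0, "turn": 0},
    {"x": -0.5, "y": 0, "z": 0, "turn": 0},
    {"x": -0.5, "y": 0, "z": 0, "turn": 0},
    {"x": -0.5, "y": 0, "z": 0, "turn": 0},
    {"x": -0.5, "y": 0, "z": 0, "turn": 0},
  ],
)

```text
t: 15.62
ee_pos: [0.4774, 0.3427, 0.0404]
ee_rot: [3.142, 0.0, 1.572]
ft_force: [0.3, -0.4, 0.2]
opening: -0.0004
finger_force: 0.0
```

```bash
python3 - <<'E'
from h import *
print(read_state()["t"],read_state()["ee_pos"])
print(*[sled("scene")[:3:2] for _ in range(5)])
E
```

```text
15.6167 [0.47744558 0.34270671 0.04041572]
(15.6667, np.float64(0.253)) (15.7167, np.float64(0.2529)) (15.7667, np.float64(0.253)) (15.8167, np.float64(0.2531)) (15.8667, np.float64(0.253))
```

Request:
apply_moves(
  commands=[
    {"x": -0.6, "y": 0, "z": 0, "turn": 0},
    {"x": -0.6, "y": 0, "z": 0, "turn": 0},
    {"x": -0.6, "y": 0, "z": 0, "turn": 0},
    {"x": -0.6, "y": 0, "z": 0, "turn": 0},
    {"x": -0.6, "y": 0, "z": 0, "turn": 0},
  ],
)

```text
t: 16.28
ee_pos: [0.4774, 0.3397, 0.0404]
ee_rot: [-3.142, 0.0, 1.572]
ft_force: [0.9, 0.3, -0.5]
opening: 0.0001
finger_force: 0.1
```

Request:
apply_moves(
  commands=[
    {"x": -0.6, "y": 0, "z": 0, "turn": 0},
    {"x": -0.6, "y": 0, "z": 0, "turn": 0},
    {"x": -0.6, "y": 0, "z": 0, "turn": 0},
  ],
)

```text
t: 16.53
ee_pos: [0.4775, 0.3379, 0.0404]
ee_rot: [-3.142, 0.0, 1.572]
ft_force: [0.4, 1.4, -0.0]
opening: 0.0001
finger_force: 0.0
```

```bash
python3 - <<'E'
from h import *
print(read_state()["t"],read_state()["ee_pos"])
print(*[sled("scene")[:3:2] for _ in range(5)])
E
```

```text
16.5333 [0.47745314 0.33786867 0.04041828]
(16.5833, np.float64(0.2489)) (16.6333, np.float64(0.2483)) (16.6833, np.float64(0.2478)) (16.7333, np.float64(0.2474)) (16.7833, np.float64(0.247))
```

Request:
apply_moves(
  commands=[
    {"x": 15, "y": 0, "z": 0, "turn": 0},
    {"x": 15, "y": 0, "z": 0, "turn": 0},
    {"x": 0, "y": 0, "z": 0, "turn": 0},
    {"x": 0, "y": 0, "z": 0, "turn": 0},
    {"x": 0, "y": 0, "z": 0, "turn": 0},
  ],
)

```text
t: 17.2
ee_pos: [0.4775, 0.3673, 0.0404]
ee_rot: [3.142, 0.001, 1.571]
ft_force: [-0.6, 0.2, -0.3]
opening: 0.0001
finger_force: 0.0
```

Request:
apply_moves(
  commands=[
    {"x": 0, "y": 0, "z": -30, "turn": 0},
    {"x": 0, "y": 0, "z": -30, "turn": 0},
    {"x": 0, "y": 0, "z": -30, "turn": 0},
    {"x": 0, "y": 0, "z": 0, "turn": 0},
    {"x": 0, "y": 0, "z": 0, "turn": 0},
  ],
)

```text
t: 17.62
ee_pos: [0.478, 0.3677, 0.1318]
ee_rot: [3.14, -0.001, 1.571]
ft_force: [0.1, -0.7, -0.9]
opening: -0.0001
finger_force: 0.0
```

```bash
python3 - <<'E'
from h import *
print(read_state()["t"],read_state()["ee_pos"])
print(*[sled("scene")[:3:2] for _ in range(5)],sled("top"))
im,_=get_image("top");cv2.imwrite("pics/t2.png",cv2.resize(im[230:320,140:360],None,fx=3,fy=3))
E
```

```text
17.6167 [0.47801571 0.36765704 0.1317571 ]
(17.6667, np.float64(0.242)) (17.7167, np.float64(0.2418)) (17.7667, np.float64(0.2416)) (17.8167, np.float64(0.2416)) (17.8667, np.float64(0.2416)) (17.9167, np.int32(1059), np.float64(0.24), np.float64(0.0846), np.float64(0.474))
```

View pics/t2.png

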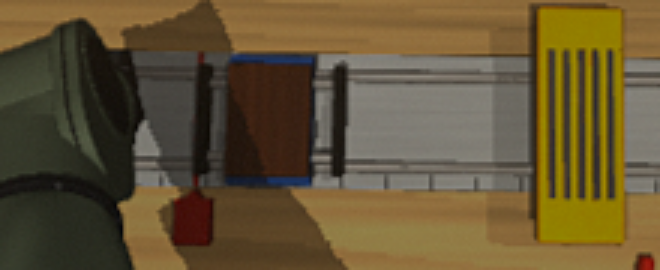

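The sled rests with its leading buffer (crop x≈203) at the red line (x≈200), about 5 mm short of it and inside the 12 mm limit. The hand is up and clear of it.

Request:
apply_moves(
  commands=[
    {"x": 0, "y": 0, "z": -10, "turn": 0},
    {"x": 0, "y": 0, "z": 0, "turn": 0},
    {"x": 0, "y": 0, "z": 0, "turn": 0},
    {"x": 0, "y": 0, "z": 0, "turn": 0},
    {"x": 0, "y": 0, "z": 0, "turn": 0},
  ],
)

```text
t: 18.38
ee_pos: [0.4773, 0.3679, 0.1403]
ee_rot: [-3.141, 0.0, 1.572]
ft_force: [-0.4, -0.1, -0.5]
opening: 0.0002
finger_force: 0.0
```

Request:
apply_moves(
  commands=[
    {"x": 0, "y": 0, "z": 0, "turn": 0},
    {"x": 0, "y": 0, "z": 0, "turn": 0},
    {"x": 0, "y": 0, "z": 0, "turn": 0},
    {"x": 0, "y": 0, "z": 0, "turn": 0},
    {"x": 0, "y": 0, "z": 0, "turn": 0},
  ],
)

```text
t: 18.8
ee_pos: [0.4774, 0.3679, 0.1404]
ee_rot: [-3.142, 0.0, 1.572]
ft_force: [0.1, -0.1, 1.5]
opening: 0.0001
finger_force: 0.0
```

Request:
apply_moves(
  commands=[
    {"x": 0, "y": 0, "z": 0, "turn": 0},
    {"x": 0, "y": 0, "z": 0, "turn": 0},
    {"x": 0, "y": 0, "z": 0, "turn": 0},
    {"x": 0, "y": 0, "z": 0, "turn": 0},
    {"x": 0, "y": 0, "z": 0, "turn": 0},
  ],
)

```text
t: 19.22
ee_pos: [0.4774, 0.3679, 0.1404]
ee_rot: [-3.142, 0.0, 1.572]
ft_force: [-0.2, -0.8, -0.3]
opening: 0.0
finger_force: 0.0
```

```bash
python3 - <<'E'
from h import *
print(sled("scene"));print(finish_job())
E
```

```text
(19.2667, np.int32(917), np.float64(0.2415), np.float64(0.0842), np.float64(0.481))
the job is handed in; nothing more can be done
None
```

Handed in at about 19 s, no verdict returned: the sled ran under the lamp at about 15 cm/s and rests with its leading buffer about 5 mm short of the red mark (12 mm allowed), after one gentle nudge forward and one back, with the hand clear.

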